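# Put three fossils back in their own trays

### The job

The three fossils on this preparation bench lie in each other's trays. Put each one, same side up, in the middle of the tray made for it: the long bone lying along the long tray, the round ammonite in the round tray, the blocky vertebra in the square tray; use the empty foam pad to park one of them on the way. They are fragile: set them down gently instead of dropping them, never lay one on the bare bench or let one touch another, and leave the box of rubble, the bottle and the brush where they are.

Things in the scene. Friction and masses are not known exactly. Their poses are not given: they have to be found in the camera images.
- bone: Fossil long bone, pale buff, lying flat, 0.16 kg, 104 mm long (x): a round shaft of 26 mm diameter with two 30 mm balls side by side at each end, 50 mm wide (y) and 30 mm high there. The middle 44 mm of shaft is bare: grip it there, across y; its axis is 18 mm and its top 31 mm above the underside. Origin: centre of the underside; z up. Ends alike. Starts in the square tray
- ammonite: Fossil ammonite, grey-brown stone, a flat round disc 56 mm in diameter (57 over its fine ribs) and 30 mm high, with a spiral on top, lying flat, about 0.2 kg. Origin: centre of the underside; z up. At the start it lies in the long tray
- vertebra: Fossil vertebra, ochre, lying flat, 0.14 kg: a block 46 (x) by 38 (y) by 34 mm high, its +x end with a 10 mm wide spine straight out to x = 51 mm and two 12 mm thick arms swept out to x = 40, y = +/-42 mm. Its y faces are free from x = -23 to 18 mm: grip there, across y. Origin: centre of the block's underside; z up. Starts in the round tray
- long_tray: Long shallow pine tray, outside 138 mm (x) by 84 mm (y), inside 126 by 72 mm. Pine rim 6 mm thick, its top 18 mm above the bench; grey foam floor 12 mm above the bench, so the rim stands only 6 mm above the foam. Fixed to the bench. Origin: centre of its underside, at bench height; z up, x along its length
- round_tray: Round shallow pine tray, outside diameter 136 mm, inside 124 mm. Pine rim 6 mm thick, its top 18 mm above the bench; grey foam floor 12 mm above the bench, so the rim stands only 6 mm above the foam. Fixed to the bench. Origin: centre of its underside, at bench height; z up
- square_tray: Square shallow pine tray, outside 132 by 132 mm, inside 120 by 120 mm. Pine rim 6 mm thick, its top 18 mm above the bench; grey foam floor 12 mm above the bench, so the rim stands only 6 mm above the foam. Fixed to the bench. Origin: centre of its underside, at bench height; z up, x and y square to its sides
- pad: Bare grey foam pad, square, 130 by 130 mm and 12 mm thick, without a rim, empty at the start, fixed to the bench: the free spot. Origin: centre of its underside, at bench height; z up
- rubble_box: Bystander: a small deep pine box, 100 by 100 mm, with a 35 mm high rim and brown rock lumps in it, under 50 mm high, 0.8 kg. Origin: centre of its underside. It stands among the trays; leave it alone
- bottle: Bystander: a white plastic jar with a blue cap, 64 mm in diameter, 150 mm high, standing to the left of the trays. Origin: centre of its underside
- brush: Bystander: a small brush 170 mm long, lying to the right of the trays. Origin: on its underside, x along its handle
Things that resemble listed ones, but are neither listed nor needed, are in the scene too. Leave any blue or orange look-alike of the bone alone.

How it is judged:
By the outcome, as a careful person would: the job done as asked, in the order asked, and still so for the second after the job is handed in, with the robot touching nothing.
It also fails if it takes over 99 s, if anything falls off the work surface, if the arm or the gripper's body presses on something with over 40 N, if the wrist force passes 120 N, or if a joint passes its speed limit or range.

### The arm

A 6-joint arm with a two-finger parallel gripper is mounted at the origin on the work surface. World frame = base frame: x ahead of the robot, y to its left, z up, the work surface at z = 0. Lengths are in m, angles in degrees, forces in N, time in s.
With the tool pointing down it reaches from about 0.35 to 0.975 m from the base axis. Payload 17.4 kg.
Tool frame: the origin (TCP) lies on the centre line of the jaws, within the pads' length; the fingertips stand ctrl.tip_extent ahead of it and the grasp point (between the pads) lies 11 mm behind it (ctrl.tip_extent is the distance from the TCP to the fingertips, in m); z points along the fingers, y is the line along which they close (so a half turn about z gives the same grasp; the last joint's range is limited). The gripper opens to 85 mm and grips with 20 to 120 N. Pads are 22 mm wide; open, the fingers measure 114 mm over their backs; the gripper's body (76 mm by 85 mm) begins 54 mm behind the grasp point. The pads swing forward as they close: fully open they stand 13 mm farther back than shut.
Start: joints at [72.261, 6.646, 82.598, -0, 90.757, -2.166], TCP at [0.181, 0.65, 0.239] pointing down, gripper open.
Joint ranges: [-162.19, 162.19], [-47.58, 125.68], [4.15, 143.07], [-65.23, 245.23], [0.69, 171.88], [-170.13, 170.13]. Speed limits (degrees/s): [108.29, 108.29, 127.2, 180, 180, 180].

### API

Orientations are given as [roll, pitch, yaw] about the fixed x, y, z axes, in that order (R = Rz(yaw) Ry(pitch) Rx(roll)).
In Python, from station import ctrl, eyes gives the robot as it stands.
- The arm moves only by the shell command python3 -m creep 'ROWS' [OPENING]. ROWS is a JSON object of lists of equal length, an entry for each row: "translation": the shift along the tool's x, y, z in m, a list of three; "turn": the turn about the tool's z in rad. A call has 1 to 12 rows; each row shifts and turns the commanded pose from where the row before left it, along the tool's axes as they then stand; what a row does not reach is not made up. A row lasts 1/12 s, in which the tool goes at most 41.7 mm and 7.16 degrees, less where a joint would pass 70% of its speed; a pose out of reach is approached as far as the arm can. A call is refused whole if a number of a shift passes 0.0417 or a number of a turn 0.125, either way. A call with a gripper value outside its range is refused whole. OPENING is the finger opening in m, from 0 to 0.0854, set as the call begins (- or left out, the last holds). The fingers move at their own pace and stop on an object; the grip force is fixed at half the most. Time passes only in rows, so rows that do not move let the fingers close. It gives the time, the measured TCP pose, the force, the opening and the grip force at its end, in the units of the state.
- ctrl.read_state(): the state, without advancing time (a new reading comes with each control period).
- eyes.get_image(name): name is "scene" or "top"; returns (picture, depth): 400x640x3 uint8, red, green, blue; 400x640 float32, m along the optical axis (not along the pixel's ray), 0 where there is no reading.
- eyes.camera_params(name): a dict with "fx", "fy", "cx", "cy" (pixels), "extrinsics" (4x4, takes a point from world to camera coordinates). Camera axes: x right, y down, z forward; pixel columns grow to the right and rows downward; lengths in m; the calibration is good to about 2 mm. A picture is of the moment at which its call begins. camera_params takes no time and is no camera call.
- ctrl.job_done(): hands the job in; it is judged then, once.
The state is a dict: "t": time; "q": joint angles; "dq": joint speeds; "tau": joint torques, N m; "ee_pos": TCP position; "ee_rot": TCP orientation; "contact_force": force on the tool from outside, world axes, zero at the start; "ft_torque": the same for the moment, N m; "opening": finger opening in m; "gripper_force": force on a finger pad.
Only numpy, scipy, OpenCV 4.12 (cv2) and the standard library are available. Lean on these libraries where they do the work, as an engineer would, in place of code of your own. Each camera call takes 0.05 s, during which the arm holds its last target. There are 200 camera calls.

## Working session

There is one attempt and no reset: what is moved stays moved. The work goes in short steps, Python scripts to look and compute and a shell command to move; the robot and the scene stay as the last step left them, time stands still between calls to the robot, and variables do not carry over. Pictures are saved under pics/ and viewed, at most 14 in all, crops included, and the job is handed in when it is done.

```bash
ls; mkdir -p pics; python3 - <<'E'
from station import ctrl, eyes
import cv2,numpy as np
print(ctrl.read_state(), ctrl.tip_extent)
for n in("scene","top"):
    p,d=eyes.get_image(n); cv2.imwrite(f"pics/{n}0.png",p[:,:,::-1]); np.save(f"{n}_d0.npy",d)
    c=eyes.camera_params(n); print(n,c['fx'],c['fy'],c['cx'],c['cy']); print(np.round(c['extrinsics'],4))
E
```

```text
pics
{'t': 0.0, 'q': array([ 7.22624353e+01,  6.67495891e+00,  8.26362074e+01,  6.22587949e-04,
        9.07553834e+01, -2.16507775e+00]), 'dq': array([-0.00969097, -0.00518674, -0.11098976, -0.06987904, -0.02490538,
        0.01904641]), 'tau': array([ 4.46503938e-03, -7.31965041e+01, -6.32506013e+01,  2.70694627e-04,
        5.99624807e-03, -5.35765992e-06]), 'ee_pos': array([0.18115228, 0.65005343, 0.23854734]), 'ee_rot': array([-1.79933521e+02, -3.13626303e-03,  1.64427519e+02]), 'contact_force': array([ 0.12307201, -0.44688487, -0.21806173]), 'ft_torque': array([-0.00080676,  0.03024847,  0.01794069]), 'gripper_force': 0.0, 'opening': 0.08524038164106015} 0.008
scene 505.49303690315617 505.49303690315617 310.7778554697345 196.6742920610453
[[-0.7694  0.6387  0.0098  0.4598]
 [ 0.5374  0.6555 -0.5306 -0.3084]
 [-0.3454 -0.403  -0.8476  1.7983]
 [ 0.      0.      0.      1.    ]]
top 427.6256128624073 427.6256128624073 315.3822604624067 204.3013485801158
[[ 3.2000e-03 -1.0000e+00  4.0000e-04  3.0900e-02]
 [-9.9670e-01 -3.2000e-03 -8.1500e-02  6.2250e-01]
 [ 8.1500e-02 -1.0000e-04 -9.9670e-01  1.1464e+00]
 [ 0.0000e+00  0.0000e+00  0.0000e+00  1.0000e+00]]
```

View pics/top0.png

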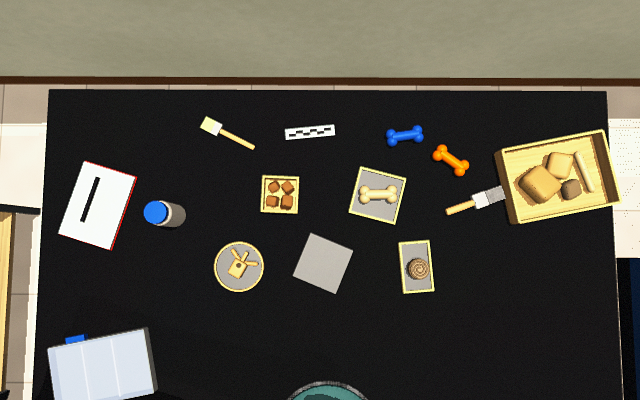

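View pics/scene0.png

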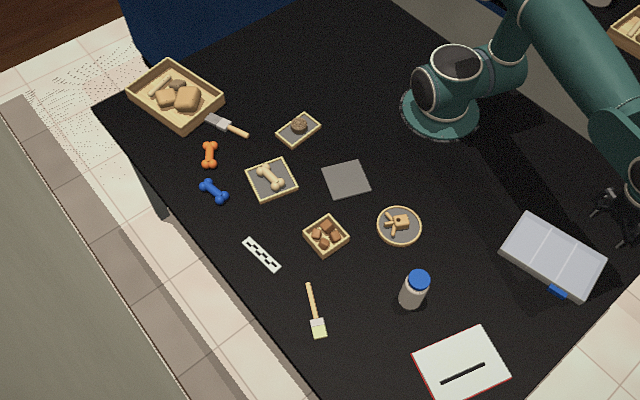

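The top view shows the following, with +x up and +y left:
- square tray with the bone at (377,195)
- long tray with the ammonite at (417,267)
- round tray with the vertebra at (239,266)
- pad at (323,263)
- rubble box at (280,195)

The scene view shows the same things at (271,179), (298,129), (399,225), (346,179) and (326,236). Next I'll enlarge the crops.

```bash
python3 - <<'E'
import cv2,numpy as np
t=cv2.imread("pics/top0.png");s=cv2.imread("pics/scene0.png")
def c(im,u,v,r=33): return cv2.resize(im[v-r:v+r,u-r:u+r],(264,264),interpolation=cv2.INTER_NEAREST)
A=np.vstack([np.hstack([c(t,377,195),c(t,417,267),c(t,239,266)]),np.hstack([c(s,271,179),c(s,298,129),c(s,399,225)])])
cv2.imwrite("pics/crops.png",A)
for im,pts in((t,[(377,195),(377,180),(360,195),(417,267),(417,250),(401,267),(239,268),(239,285),(240,243),(323,263),(300,220)]),(s,[(268,175),(260,190),(298,125),(398,222),(399,240),(346,179)])):
    h=cv2.cvtColor(im,cv2.COLOR_BGR2HSV)
    for u,v in pts: print((u,v),h[v,u])
E
```

```text
(377, 195) [ 27  82 249]
(377, 180) [ 19  22 187]
(360, 195) [ 19 125 143]
(417, 267) [ 16 128 164]
(417, 250) [ 19  24 184]
(401, 267) [ 29 113 242]
(239, 268) [ 27 105 245]
(239, 285) [ 24  23 179]
(240, 243) [ 27 103 251]
(323, 263) [ 19  22 195]
(300, 220) [165  23  22]
(268, 175) [ 20  71 223]
(260, 190) [ 17  26 135]
(298, 125) [ 16  95 147]
(398, 222) [ 20  90 221]
(399, 240) [ 22  27 140]
(346, 179) [ 21  25 134]
```

View pics/crops.png

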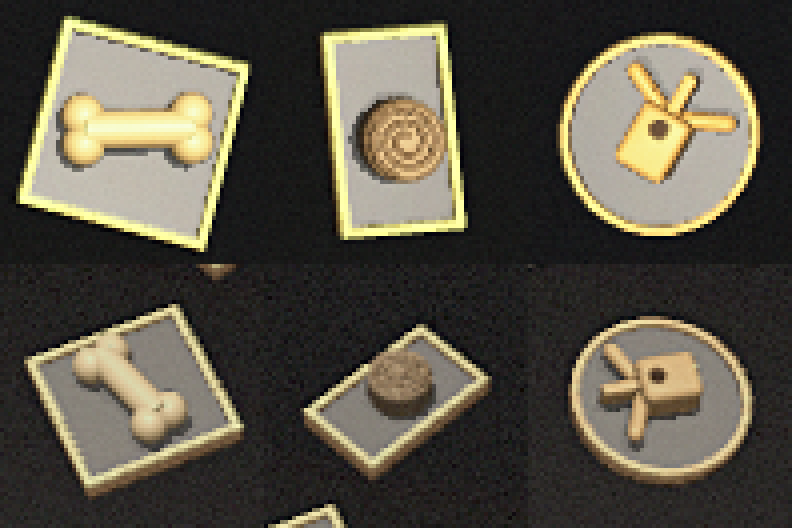

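The crops show the bone roughly horizontal in the top view, the ammonite towards the right rim of the long tray, and the vertebra with its spine and arms pointing up-right.

```bash
cat > h.py <<'E'
import cv2,numpy as np
from station import ctrl, eyes
def ray(cam,uv):
    c=eyes.camera_params(cam);E=c['extrinsics'];R,t=E[:3,:3],E[:3,3]
    uv=np.atleast_2d(np.asarray(uv,float))
    d=np.c_[(uv[:,0]-c['cx'])/c['fx'],(uv[:,1]-c['cy'])/c['fy'],np.ones(len(uv))]
    return -R.T@t, d@R
def plane(cam,uv,z):
    o,d=ray(cam,uv); return (o+d*((z-o[2])/d[:,2])[:,None])
def proj(cam,X):
    c=eyes.camera_params(cam);p=c['extrinsics'][:3,:3]@np.asarray(X)+c['extrinsics'][:3,3]
    return np.array([c['fx']*p[0]/p[2]+c['cx'],c['fy']*p[1]/p[2]+c['cy']])
def tri(u1,u2):
    o1,d1=ray("top",u1);o2,d2=ray("scene",u2);d1,d2=d1[0],d2[0]
    k=np.linalg.lstsq(np.c_[d1,-d2],o2-o1,rcond=None)[0]
    a,b=o1+k[0]*d1,o2+k[1]*d2; return (a+b)/2,np.linalg.norm(a-b)
def comps(mask,seed,r=40):
    "components of mask near seed: (area, centroid, mask)"
    m=np.zeros_like(mask);u,v=map(int,seed);m[v-r:v+r,u-r:u+r]=mask[v-r:v+r,u-r:u+r]
    n,l,s,c=cv2.connectedComponentsWithStats(m.astype(np.uint8),connectivity=4)
    return sorted([(s[i,4],c[i],l==i) for i in range(1,n)],key=lambda x:-x[0])
def contour(m):
    return max(cv2.findContours(m.astype(np.uint8),cv2.RETR_EXTERNAL,cv2.CHAIN_APPROX_NONE)[0],key=len)[:,0]
E
python3 - <<'E'
from h import *
I={n:cv2.imread(f"pics/{n}0.png") for n in("top","scene")};D={n:np.load(f"{n}_d0.npy") for n in I}
H={n:cv2.cvtColor(I[n],cv2.COLOR_BGR2HSV) for n in I}
S={'square':((377,195),(271,179)),'long':((417,267),(298,129)),'round':((239,266),(399,225)),'pad':((323,263),(346,179))}
for k,(a,b) in S.items():
    cen={}
    for n,s in(("top",a),("scene",b)):
        hs=H[n]
        A,c,m=comps(hs[...,2]>(80 if n=="top" else 65),s,38)[0]
        P=plane(n,contour(m),.018 if k!='pad' else .012)[:,:2].astype(np.float32)*1000
        r=cv2.minAreaRect(P); print(k,n,'outer',np.round(r[0],1),np.round(r[1],1),round(r[2],1))
        if k=='pad':
            cen[n]=c;continue
        f=[x for x in comps((hs[...,1]>48)&m,s,38) if x[0]>30]
        for x in f:
            print('   sat comp',x[0],np.round(x[1],1),'xy@z30',np.round(plane(n,x[1],.03)[0,:2]*1000,1))
        g=comps((hs[...,1]<=48)&(hs[...,2]>80)&m,s,38)[0][2]|False
        q=cv2.convexHull(contour(g)); r=cv2.minAreaRect(plane(n,q[:,0],.015)[:,:2].astype(np.float32)*1000)
        print('   foam',np.round(r[0],1),np.round(r[1],1),round(r[2],1))
    for n,s in(("top",a),("scene",b)):
        pass
    if k=='pad': print(tri(cen['top'],cen['scene']))
E
```

```text
square top outer [ 650.3 -137.1] [134.2 135.6] 75.4
   sat comp 571 [377.3 194.2] xy@z30 [ 650.3 -136.4]
   sat comp 479 [377.7 193.7] xy@z30 [ 651.6 -137.5]
   foam [ 649.9 -137.1] [117.6 117.9] 75.4
square scene outer [ 650.2 -133.8] [145.7 138.3] 75.3
   sat comp 903 [271.6 179.5] xy@z30 [ 655.1 -125.2]
   foam [ 681.8 -147.2] [114.   48.3] 74.3
long top outer [ 454.8 -241.2] [140.6  87.6] 4.8
   sat comp 870 [416.9 267.3] xy@z30 [ 452.3 -241.4]
   foam [ 454.4 -241.9] [123.8  69.2] 4.9
long scene outer [ 456.7 -239. ] [150.4  96.5] 4.9
   sat comp 596 [298.2 129.1] xy@z30 [ 461.  -231.6]
   foam [ 484.6 -241.2] [59.1 66.4] 6.4
round top outer [453.9 242. ] [135.3 133.6] 0.8
   sat comp 460 [238.1 266. ] xy@z30 [454.4 240.8]
   sat comp 420 [239.5 264.1] xy@z30 [459.5 237.2]
   foam [453.6 242.5] [119.4 117.6] 0.8
round scene outer [455.1 243.4] [143.1 136.7] 29.6
   sat comp 805 [397.7 224.9] xy@z30 [462.6 244.5]
   foam [451.9 241.5] [117.5 119.4] 50.6
pad top outer [462.9  12.8] [128.6 128.7] 67.6
pad scene outer [462.8  13.5] [131.4 131.5] 67.6
(array([0.4623226 , 0.01275301, 0.00839896]), np.float64(3.212629169888669e-05))
```

```bash
cat > fos.py <<'E'
from h import *
def fossil(I,n,s,er,sat=48):
    hs=cv2.cvtColor(I,cv2.COLOR_BGR2HSV)
    m=comps(hs[...,2]>(80 if n=="top" else 65),s,38)[0][2]
    fill=cv2.drawContours(np.zeros(m.shape,np.uint8),[cv2.convexHull(contour(m))],-1,1,-1)
    fill=cv2.erode(fill,np.ones((er,er),np.uint8))
    return comps((hs[...,1]>sat)&(hs[...,2]>70)&(fill>0),s,38)[0]
E
python3 - <<'E'
from fos import *
I={n:cv2.imread(f"pics/{n}0.png") for n in("top","scene")};D={n:np.load(f"{n}_d0.npy") for n in I}
S={'bone':((377,195),(271,179),.030),'ammonite':((417,267),(298,129),.042),'vertebra':((239,266),(399,225),.046)}
vis=[]
for k,(a,b,z) in S.items():
    C={}
    for n,s in(("top",a),("scene",b)):
        A,c,m=fossil(I[n],n,s,7 if n=="top" else 9); C[n]=c
        q=plane(n,contour(m),z)[:,:2].astype(np.float32)*1000
        r=cv2.minAreaRect(q);e=cv2.minEnclosingCircle(q)
        px=np.argwhere(m)[:,::-1]; Q=plane(n,px,z)[:,:2]*1000
        w,V=np.linalg.eigh(np.cov(Q.T)); 
        dep=D[n][m]; o,d=ray(n,px); Z=(o+d*dep[:,None])[dep>0,2]
        print(k,n,A,'cen',np.round(Q.mean(0),1),'rect',np.round(r[0],1),np.round(r[1],1),round(r[2],1),'circ',np.round(e[0],1),round(e[1],1),'pca',round(np.degrees(np.arctan2(V[1,1],V[0,1])),1),'z',np.round(np.percentile(Z,[10,50,90]),4))
        im=I[n].copy(); im[m]=(255,0,255); u,v=s; vis.append(cv2.resize(im[v-33:v+33,u-33:u+33],(260,260),interpolation=cv2.INTER_NEAREST))
        if k=='vertebra':
            M=cv2.resize(m.astype(np.uint8),None,fx=4,fy=4,interpolation=cv2.INTER_LINEAR)
            M=cv2.dilate(cv2.erode(M,cv2.getStructuringElement(2,(33,33))),cv2.getStructuringElement(2,(33,33)))
            if M.any():
                r=cv2.minAreaRect(plane(n,(contour(M)-1.5)/4,z)[:,:2].astype(np.float32)*1000);print('  block',r)
                M4=cv2.moments(M,True);bc=(np.array([M4['m10'],M4['m01']])/M4['m00']-1.5)/4
                print('  blk cen',plane(n,bc,z)*1000); C[n+'b']=bc
    print('  tri',tri(C['top'],C['scene']))
    if 'topb' in C and 'sceneb' in C: print('  trib',tri(C['topb'],C['sceneb']))
cv2.imwrite("pics/m.png",np.vstack([np.hstack(vis[::2]),np.hstack(vis[1::2])]))
E
```

```text
bone top 480 cen [ 651.6 -137.5] rect [ 650.9 -138.1] [ 49.5 104. ] 0.2 circ [ 651.1 -137.7] 53.5 pca 91.1 z [0.0295 0.039  0.0438]
bone scene 323 cen [ 652.1 -132.4] rect [ 652.  -135.1] [ 50.8 102. ] 1.1 circ [ 654.6 -135.8] 52.7 pca 93.3 z [0.0251 0.0384 0.0441]
  tri (array([ 0.65102135, -0.13702268,  0.02416674]), np.float64(0.0035598300742697327))
ammonite top 361 cen [ 449.5 -243.7] rect [ 450.  -244.2] [53.4 55.7] 89.2 circ [ 450.1 -242.8] 29.1 pca 171.4 z [0.0378 0.0416 0.0453]
ammonite scene 129 cen [ 451.8 -234.8] rect [ 451.4 -232.7] [56.8 37.5] 3.8 circ [ 451.6 -241.7] 29.0 pca -173.6 z [0.0373 0.0418 0.0454]
  tri (array([ 0.44704966, -0.24467505,  0.03008714]), np.float64(0.0048844836169469235))
vertebra top 427 cen [460.5 234.2] rect [460.6 225.2] [74.9 76.9] 82.5 circ [465.8 231.2] 44.1 pca 148.8 z [0.0305 0.0424 0.0475]
  block ((452.7651672363281, 238.2250213623047), (40.32429122924805, 53.729583740234375), 64.02680969238281)
  blk cen [[452.43350675 238.64179039  46.        ]]
vertebra scene 355 cen [466.6 241.4] rect [472.8 246.7] [77.4 74.6] 46.7 circ [469.6 244.8] 45.0 pca 167.0 z [0.0241 0.0392 0.0475]
  block ((457.87109375, 251.52896118164062), (64.02510833740234, 41.8920783996582), 2.1514229774475098)
  blk cen [[457.97726145 249.95668575  46.        ]]
  tri (array([0.45940109, 0.23694544, 0.03141835]), np.float64(0.0005219822997728818))
  trib (array([0.44985661, 0.24332677, 0.02749095]), np.float64(0.0038262307135173562))
```

View pics/m.png

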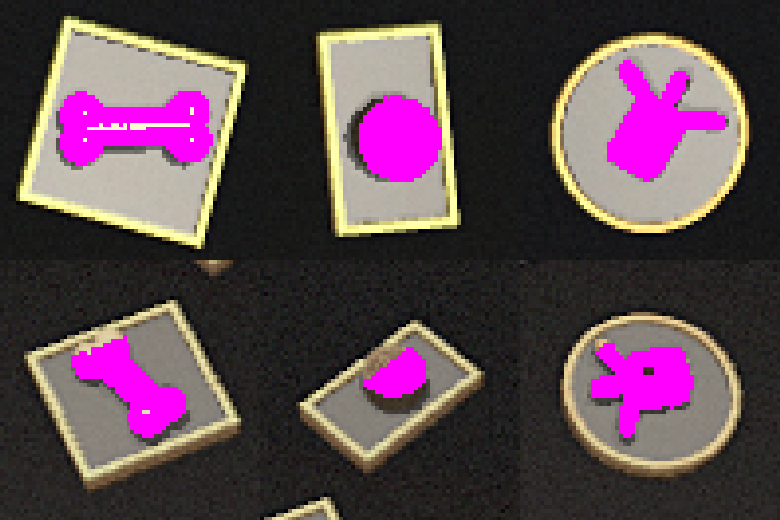

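The masks are right in the top view. The right edge of the ammonite is slightly clipped. The depth tops are 43.8, 41.8 and 46.5 mm, which match the text. I'll refine the vertebra and plan the first move.

```bash
cat > plan.py <<'E'
"plan.py x y z yaw (mm, deg): first turn, then tool-frame shift, from the measured pose"
import sys,numpy as np
from station import ctrl
def plan(x,y,z,yaw):
    s=ctrl.read_state();p=s['ee_pos']*1000;cy=s['ee_rot'][2]
    dz=(yaw-cy+180)%360-180
    a=np.radians(yaw);d=np.array([x,y,z])-p
    t=[d[0]*np.cos(a)+d[1]*np.sin(a), d[0]*np.sin(a)-d[1]*np.cos(a), -d[2]]
    print('t',round(s['t'],2),'at',np.round(p,1),np.round(s['ee_rot'],2),'turn rad',round(np.radians(-dz),4),'shift mm',np.round(t,1),'open',round(s['opening']*1000,1),'q',np.round(s['q'],0))
if __name__=="__main__": plan(*map(float,sys.argv[1:]))
E
python3 - <<'E'
from fos import *
I=cv2.imread("pics/top0.png")
A,c,m=fossil(I,"top",(239,266),7)
Q=plane("top",contour(m),.046)[:,:2]*1000
hs=cv2.cvtColor(I,cv2.COLOR_BGR2HSV)
dark=[x for x in comps((hs[...,2]<150),(239,265),7)]
for x in dark[:2]: print('hole',x[0],x[1],plane("top",x[1],.046)*1000)
for yaw in(-24,-26,-28,-30):
    a=np.radians(yaw);X=Q@[np.cos(a),np.sin(a)];Y=Q@[-np.sin(a),np.cos(a)]
    x0=(X.min()+X.max())/2-14;b=X<X.min()+30
    y1=(Y.min()+Y.max())/2;y2=(Y[b].min()+Y[b].max())/2
    R=np.array([[np.cos(a),-np.sin(a)],[np.sin(a),np.cos(a)]])
    print(yaw,'xlen',np.ptp(X),'arms',np.ptp(Y),'blk w',np.ptp(Y[b]),'o(arms)',R@[x0,y1],'o(blk)',R@[x0,y2])
E
python3 plan.py 445 242 150 153
```

```text
hole 15 [238.2 264.8] [[458.52023116 237.80004506  46.        ]]
hole 5 [244.6 259.6] [[472.31171035 221.00094123  46.        ]]
-24 xlen 75.50578030551168 arms 81.07864375347003 blk w 41.028403902741445 o(arms) [448.09658079 236.62299908] o(blk) [450.07023108 241.05589022]
-26 xlen 75.2646910911804 arms 81.37887167126672 blk w 40.568221186463575 o(arms) [448.71815349 237.64257462] o(blk) [450.23308213 240.74863864]
-28 xlen 75.54754718686422 arms 81.57995196938623 blk w 40.46154313694018 o(arms) [449.12248318 238.76882913] o(blk) [449.99267054 240.40541352]
-30 xlen 75.73836023350842 arms 81.68163966245925 blk w 40.30556892972743 o(arms) [449.58961982 239.87266394] o(blk) [449.71413074 240.08832317]
t 0.1 at [181.2 650.1 238.6] [-179.94   -0.    164.43] turn rad 0.1995 shift mm [-420.3 -243.8   88.6] open 85.4 q [72.  7. 83. -0. 91. -2.]
```

```bash
python3 -m creep '{"translation":[[0,0,0],[0,0,0]],"turn":[0.108,0.108]}'; python3 plan.py 446.3 242.2 100 152
```

```text
t: 0.27
ee_pos: [0.1812, 0.6501, 0.2388]
ee_rot: [-180.0, 0.0, 151.8]
contact_force: [0.2, 0.6, -0.6]
opening: 0.0855
gripper_force: 0.0
t 0.27 at [181.2 650.1 238.8] [-1.7996e+02  1.0000e-02  1.5179e+02] turn rad -0.0036 shift mm [-425.6 -235.7  138.8] open 85.5 q [72.  7. 83. -0. 91. 10.]
```

```bash
python3 -m creep '{"translation":[[-0.0304,-0.0168,0],[-0.0304,-0.0168,0],[-0.0304,-0.0168,0],[-0.0304,-0.0168,0.01],[-0.0304,-0.0168,0.01],[-0.0304,-0.0168,0.01],[-0.0304,-0.0168,0.01],[-0.0304,-0.0168,0.01],[-0.0304,-0.0168,0.01],[-0.0304,-0.0168,0.01],[-0.0304,-0.0168,0.01],[-0.0304,-0.0168,0.01]],"turn":[0,0,0,0,0,0,0,0,0,0,0,0]}'; python3 -m creep '{"translation":[[-0.0304,-0.0168,0.015],[-0.0304,-0.0168,0.015],[0,0,0.015],[0,0,0]],"turn":[0,0,0,0]}';  python3 plan.py 446.3 242.2 25 152
```

```text
t: 1.27
ee_pos: [0.4094, 0.2995, 0.1487]
ee_rot: [-180.0, 0.0, 152.1]
contact_force: [1.1, 0.7, 0.3]
opening: 0.0855
gripper_force: 0.0
t: 1.6
ee_pos: [0.4465, 0.241, 0.1012]
ee_rot: [-179.8, -0.1, 151.9]
contact_force: [-0.3, 0.4, -0.7]
opening: 0.0852
gripper_force: 0.0
t 1.6 at [446.5 241.  101.2] [-1.7981e+02 -1.4000e-01  1.5188e+02] turn rad -0.0021 shift mm [ 0.7  1.  76.2] open 85.2 q [ 25. -10. 112.  -0.  78. -36.]
```

```bash
python3 -m creep '{"translation":[[0.0007,0.001,0.015],[0,0,0.018],[0,0,0.018],[0,0,0.013],[0,0,0.008],[0,0,0.004],[0,0,0]],"turn":[0,0,0,0,0,0,0]}'; python3 -m creep '{"translation":[[0,0,0],[0,0,0],[0,0,0],[0,0,0],[0,0,0],[0,0,0],[0,0,0],[0,0,0]],"turn":[0,0,0,0,0,0,0,0]}' 0; python3 plan.py 446.3 242.2 25 152
```

```text
t: 2.18
ee_pos: [0.4465, 0.2444, 0.028]
ee_rot: [-180.0, -0.0, 152.1]
contact_force: [0.1, 0.2, -0.2]
opening: 0.0853
gripper_force: 0.0
t: 2.85
ee_pos: [0.4473, 0.2444, 0.0292]
ee_rot: [179.9, 0.0, 152.0]
contact_force: [-2.2, -1.0, 7.4]
opening: 0.0371
gripper_force: 60.9
t 2.85 at [447.3 244.4  29.2] [1.7994e+02 4.0000e-02 1.5204e+02] turn rad 0.0008 shift mm [-0.2 -2.4  4.2] open 37.1 q [ 26.  -6. 116.  -0.  70. -36.]
```

```bash
python3 -m creep '{"translation":[[0,0,-0.005],[0,0,-0.01],[0,0,-0.015],[0,0,-0.02],[0,0,-0.02],[0,0,-0.01]],"turn":[0,0,0,0,0,0]}';  python3 plan.py 447.5 23 110 152; python3 - <<'E'
from h import *
for n in("top","scene"):
    p,d=eyes.get_image(n); cv2.imwrite(f"pics/{n}1.png",p[:,:,::-1])
t=cv2.imread("pics/top1.png")[200:330,150:350];s=cv2.imread("pics/scene1.png")[140:300,300:500]
cv2.imwrite("pics/v1.png",np.hstack([cv2.resize(t,(400,260)),cv2.resize(s,(325,260))]))
E
```

```text
t: 3.35
ee_pos: [0.4474, 0.2445, 0.1115]
ee_rot: [179.9, 0.1, 152.1]
contact_force: [0.6, 0.2, 0.2]
opening: 0.0373
gripper_force: 59.9
t 3.35 at [447.4 244.5 111.5] [1.7987e+02 1.0000e-01 1.5205e+02] turn rad 0.0009 shift mm [-104.1 -195.5    1.5] open 37.3 q [ 26. -11. 112.   0.  79. -36.]
```

View pics/v1.png

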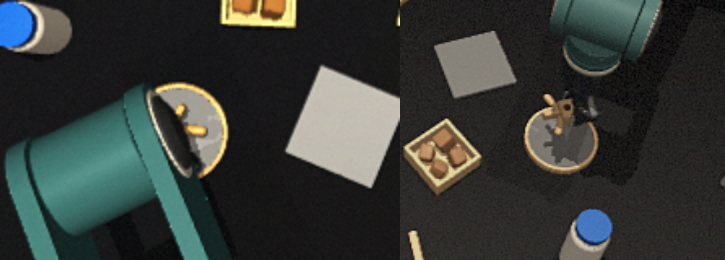

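The vertebra is held above the round tray, at (565,105) in the scene crop. I'll carry it to the pad.

```bash
python3 -m creep '{"translation":[[-0.0074,-0.0139,0],[-0.0149,-0.0279,0],[-0.0149,-0.0279,0],[-0.0149,-0.0279,0],[-0.0149,-0.0279,0],[-0.0149,-0.0279,0],[-0.0149,-0.0279,0],[-0.0073,-0.0142,0],[0,0,0]],"turn":[0,0,0,0,0,0,0,0,0]}'; python3 -m creep '{"translation":[[0,0,0.015],[0,0,0.02],[0,0,0.02],[0,0,0.012],[0,0,0.006],[0,0,0]],"turn":[0,0,0,0,0,0]}';  python3 plan.py 447.5 23 29 152
```

```text
t: 4.2
ee_pos: [0.4466, 0.0201, 0.1072]
ee_rot: [-179.9, -0.0, 151.9]
contact_force: [0.8, 0.1, -0.7]
opening: 0.037
gripper_force: 60.1
t: 4.7
ee_pos: [0.4464, 0.023, 0.0339]
ee_rot: [-179.9, -0.1, 152.1]
contact_force: [0.1, 0.6, -1.4]
opening: 0.0371
gripper_force: 60.2
t 4.7 at [446.4  23.   33.9] [-1.7994e+02 -1.3000e-01  1.5207e+02] turn rad 0.0012 shift mm [-1.   0.5  4.9] open 37.1 q [ -0. -15. 123.   0.  72. -62.]
```

```bash
python3 -m creep '{"translation":[[0,0,0.002],[0,0,0.001],[0,0,0]],"turn":[0,0,0]}';python3 -m creep '{"translation":[[0,0,0.001],[0,0,0.001],[0,0,0]],"turn":[0,0,0]}'
```

```text
t: 4.95
ee_pos: [0.4475, 0.0228, 0.0329]
ee_rot: [180.0, 0.0, 152.1]
contact_force: [-0.2, 0.1, -1.3]
opening: 0.037
gripper_force: 60.2
t: 5.2
ee_pos: [0.4472, 0.0227, 0.0304]
ee_rot: [180.0, 0.0, 152.0]
contact_force: [0.1, -1.0, -0.6]
opening: 0.0371
gripper_force: 60.2
```

```bash
python3 -m creep '{"translation":[[0,0,0.001],[0,0,0]],"turn":[0,0]}';python3 -m creep '{"translation":[[0,0,0.001],[0,0,0]],"turn":[0,0]}';python3 -m creep '{"translation":[[0,0,0.0005],[0,0,0]],"turn":[0,0]}'
```

```text
t: 5.37
ee_pos: [0.4472, 0.0227, 0.0293]
ee_rot: [180.0, 0.0, 152.1]
contact_force: [-0.1, 0.4, -1.1]
opening: 0.0367
gripper_force: 60.3
t: 5.53
ee_pos: [0.4472, 0.0227, 0.0292]
ee_rot: [-180.0, -0.0, 152.0]
contact_force: [-8.4, -0.9, 14.3]
opening: 0.0374
gripper_force: 61.9
t: 5.7
ee_pos: [0.4472, 0.0227, 0.0292]
ee_rot: [-180.0, -0.0, 152.0]
contact_force: [-13.3, -0.2, 20.4]
opening: 0.0369
gripper_force: 62.9
```

```bash
python3 -m creep '{"translation":[[0,0,-0.0015],[0,0,0],[0,0,0],[0,0,0],[0,0,0],[0,0,0]],"turn":[0,0,0,0,0,0]}' 0.08; python3 -m creep '{"translation":[[0,0,-0.005],[0,0,-0.015],[0,0,-0.025],[0,0,-0.03],[0,0,-0.02],[0,0,0]],"turn":[0.12,0.12,0.12,0.12,0.12,0.12]}'; python3 plan.py 450 -244.7 100 94.8
```

```text
t: 6.2
ee_pos: [0.4471, 0.0227, 0.0292]
ee_rot: [-180.0, -0.0, 152.0]
contact_force: [0.5, -0.5, -0.0]
opening: 0.0801
gripper_force: 0.0
t: 6.7
ee_pos: [0.4487, 0.0227, 0.1288]
ee_rot: [179.7, 0.1, 110.5]
contact_force: [0.3, 0.9, 1.3]
opening: 0.0801
gripper_force: 0.0
t 6.7 at [448.7  22.7 128.8] [1.7969e+02 1.2000e-01 1.1046e+02] turn rad 0.2733 shift mm [-266.6  -21.1   28.8] open 80.1 q [ -0. -20. 117.  -0.  82. -21.]
```

```bash
python3 -m creep '{"translation":[[0,0,0],[0,0,0],[0,0,0],[-0.0333,-0.0026,0],[-0.0333,-0.0026,0],[-0.0333,-0.0026,0],[-0.0333,-0.0026,0],[-0.0333,-0.0026,0],[-0.0333,-0.0026,0],[-0.0333,-0.0026,0],[-0.0333,-0.0026,0]],"turn":[0.091,0.091,0.091,0,0,0,0,0,0,0,0]}' 0.0854;python3 -m creep '{"translation":[[0,0,0.01],[0,0,0.01],[0,0,0]],"turn":[0,0,0]}'; python3 plan.py 450 -244.7 28 94.8;  python3 - <<'E'
from h import *
for n in("top","scene"):
    p,d=eyes.get_image(n); cv2.imwrite(f"pics/{n}2.png",p[:,:,::-1])
t=cv2.imread("pics/top2.png")[200:320,200:450];s=cv2.imread("pics/scene2.png")[90:250,230:430]
cv2.imwrite("pics/v2.png",np.hstack([cv2.resize(t,(458,220),interpolation=2),cv2.resize(s,(275,220),interpolation=2)]))
E
```

```text
t: 7.62
ee_pos: [0.45, -0.2463, 0.1243]
ee_rot: [180.0, 0.0, 95.1]
contact_force: [-0.2, 1.5, 0.9]
opening: 0.0851
gripper_force: 0.0
t: 7.87
ee_pos: [0.4494, -0.2438, 0.1017]
ee_rot: [-179.8, -0.1, 95.1]
contact_force: [-0.9, 0.2, -0.8]
opening: 0.0853
gripper_force: 0.0
t 7.87 at [ 449.4 -243.8  101.7] [-1.7985e+02 -1.3000e-01  9.5120e+01] turn rad 0.0056 shift mm [-1.   0.5 73.7] open 85.3 q [-31. -10. 112.   0.  78. -36.]
```

View pics/v2.png

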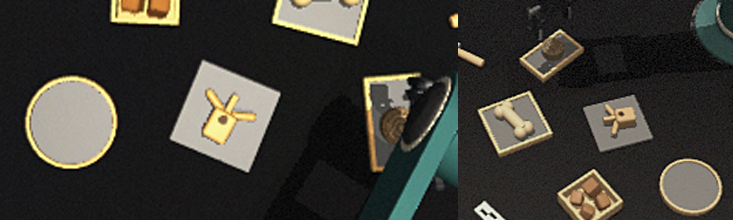

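The vertebra sits cleanly on the pad, at (220,117) in the top crop, and the round tray is empty. I'll pick up the ammonite next.

```bash
python3 -m creep '{"translation":[[-0.0005,0.0005,0.015],[0,0,0.02],[0,0,0.018],[0,0,0.013],[0,0,0.008],[0,0,0.003],[0,0,0]],"turn":[0,0,0,0,0,0,0]}'; python3 -m creep '{"translation":[[0,0,0],[0,0,0],[0,0,0],[0,0,0],[0,0,0],[0,0,0],[0,0,0]],"turn":[0,0,0,0,0,0,0]}' 0; python3 plan.py 450 -244.7 25 94.8
```

```text
t: 8.55
ee_pos: [0.451, -0.2446, 0.0272]
ee_rot: [-180.0, -0.0, 95.2]
contact_force: [0.2, -0.1, -0.3]
opening: 0.0855
gripper_force: 0.0
t: 9.13
ee_pos: [0.4513, -0.2453, 0.0287]
ee_rot: [179.9, 0.1, 95.2]
contact_force: [-3.3, 1.6, 9.6]
opening: 0.0532
gripper_force: 63.4
t 9.13 at [ 451.3 -245.3   28.7] [1.7994e+02 5.0000e-02 9.5150e+01] turn rad 0.0062 shift mm [ 0.7 -1.3  3.7] open 53.2 q [-31.  -6. 115.  -0.  70. -37.]
```

```bash
python3 -m creep '{"translation":[[0,0,-0.003],[0,0,-0.004],[0,0,-0.005],[0,0,0],[0,0,0]],"turn":[0,0,0,0,0]}';  python3 plan.py 450 -244.7 25 94.8;  python3 - <<'E'
from h import *
p,d=eyes.get_image("scene"); cv2.imwrite("pics/scene3.png",p[:,:,::-1])
s=cv2.imread("pics/scene3.png")[80:170,240:360]
cv2.imwrite("pics/v3.png",cv2.resize(s,(720,540),interpolation=2))
E
```

```text
t: 9.55
ee_pos: [0.4511, -0.2451, 0.0397]
ee_rot: [180.0, 0.0, 95.2]
contact_force: [-0.1, 0.3, -2.0]
opening: 0.0536
gripper_force: 63.8
t 9.55 at [ 451.1 -245.1   39.7] [1.7997e+02 3.0000e-02 9.5150e+01] turn rad 0.0062 shift mm [ 0.4 -1.  14.7] open 53.6 q [-31.  -6. 115.  -0.  72. -37.]
```

View pics/v3.png

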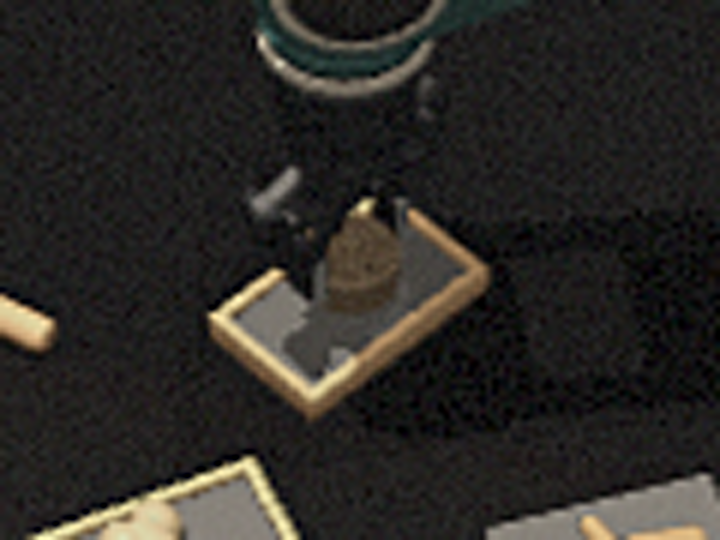

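The ammonite is held level above the long tray, at (360,265) in the crop, with a 2 N load. I'll carry it to the round tray.

```bash
python3 -m creep '{"translation":[[0,0,-0.01],[0,0,-0.02],[0,0,-0.02],[0,0,-0.015],[0,0,-0.005],[0,0,0]],"turn":[0,0,0,0,0,0]}';  python3 plan.py 453.8 241.7 110 95.15
```

```text
t: 10.1
ee_pos: [0.4514, -0.2452, 0.1109]
ee_rot: [179.9, 0.1, 95.2]
contact_force: [-0.3, 0.1, -1.8]
opening: 0.0534
gripper_force: 63.8
t 10.1 at [ 451.4 -245.2  110.9] [1.7989e+02 8.0000e-02 9.5160e+01] turn rad 0.0001 shift mm [484.7  46.1   0.9] open 53.4 q [-31. -10. 111.   0.  79. -37.]
```

```bash
python3 -m creep '{"translation":[[0.015,0.0014,0],[0.0323,0.00307,0],[0.0323,0.00307,0],[0.0323,0.00307,0],[0.0323,0.00307,0],[0.0323,0.00307,0],[0.0323,0.00307,0],[0.0323,0.00307,0],[0.0323,0.00307,0],[0.0323,0.00307,0],[0.0323,0.00307,0],[0.0323,0.00307,0]],"turn":[0,0,0,0,0,0,0,0,0,0,0,0]}';  python3 -m creep '{"translation":[[0.0323,0.00307,0],[0.0323,0.00307,0],[0.0323,0.00307,0],[0.0175,0.0017,0],[0,0,0],[0,0,0]],"turn":[0,0,0,0,0,0]}'; python3 plan.py 453.8 241.7 30 95.15
```

```text
t: 11.1
ee_pos: [0.4518, 0.1286, 0.1082]
ee_rot: [-179.9, 0.0, 95.2]
contact_force: [0.6, -0.9, -2.4]
opening: 0.0536
gripper_force: 63.8
t: 11.6
ee_pos: [0.4526, 0.2424, 0.108]
ee_rot: [-179.9, 0.0, 95.3]
contact_force: [-0.8, -0.9, -2.2]
opening: 0.0538
gripper_force: 63.8
t 11.6 at [452.6 242.4 108. ] [-1.7989e+02  5.0000e-02  9.5260e+01] turn rad 0.0019 shift mm [-0.8  1.1 78. ] open 53.8 q [ 25. -10. 111.  -0.  79.  20.]
```

```bash
python3 -m creep '{"translation":[[-0.0008,0.001,0.015],[0,0,0.02],[0,0,0.02],[0,0,0.012],[0,0,0.007],[0,0,0],[0,0,0]],"turn":[0,0,0,0,0,0,0]}';  python3 -m creep '{"translation":[[0,0,0.001],[0,0,0.001],[0,0,0]],"turn":[0,0,0]}'; python3 plan.py 453.8 241.7 29 95.15
```

```text
t: 12.18
ee_pos: [0.4545, 0.241, 0.0357]
ee_rot: [-180.0, 0.0, 95.1]
contact_force: [-0.4, -0.3, -1.2]
opening: 0.0538
gripper_force: 63.7
t: 12.43
ee_pos: [0.4546, 0.2414, 0.0339]
ee_rot: [179.9, -0.0, 95.2]
contact_force: [-0.0, -0.2, -2.4]
opening: 0.0534
gripper_force: 63.7
t 12.43 at [454.6 241.4  33.9] [ 1.7995e+02 -2.0000e-02  9.5160e+01] turn rad 0.0002 shift mm [ 0.4 -0.7  4.9] open 53.4 q [ 25.  -6. 115.   0.  71.  20.]
```

```bash
python3 -m creep '{"translation":[[0,0,0.001],[0,0,0.001],[0,0,0.001],[0,0,0]],"turn":[0,0,0,0]}';  python3 -m creep '{"translation":[[0,0,0.001],[0,0,0]],"turn":[0,0]}'; python3 -m creep '{"translation":[[0,0,0.001],[0,0,0]],"turn":[0,0]}'
```

```text
t: 12.77
ee_pos: [0.4542, 0.2412, 0.0301]
ee_rot: [-180.0, 0.0, 95.2]
contact_force: [-0.5, -0.3, -2.5]
opening: 0.0537
gripper_force: 63.7
t: 12.93
ee_pos: [0.4542, 0.2412, 0.0291]
ee_rot: [-180.0, 0.0, 95.2]
contact_force: [-0.7, 0.4, -2.4]
opening: 0.0536
gripper_force: 63.7
t: 13.1
ee_pos: [0.4544, 0.2413, 0.0287]
ee_rot: [180.0, -0.0, 95.2]
contact_force: [-2.7, -2.1, 3.3]
opening: 0.0537
gripper_force: 64.4
```

```bash
python3 -m creep '{"translation":[[0,0,0],[0,0,0],[0,0,0],[0,0,0],[0,0,0]],"turn":[0,0,0,0,0]}' 0.08; python3 -m creep '{"translation":[[0,0,-0.005],[0,0,-0.015],[0,0,-0.025],[0,0,-0.035],[0,0,-0.02],[0,0,0]],"turn":[0,0,0,0,0.04,0.04]}' 0.06; python3 plan.py 651 -137.8 110 90.5
```

```text
t: 13.52
ee_pos: [0.4543, 0.2413, 0.0283]
ee_rot: [180.0, -0.0, 95.2]
contact_force: [-0.3, 0.1, 0.2]
opening: 0.0801
gripper_force: 0.0
t: 14.02
ee_pos: [0.4559, 0.242, 0.1338]
ee_rot: [179.7, -0.2, 90.5]
contact_force: [0.4, 0.1, 0.4]
opening: 0.06
gripper_force: 0.0
t 14.02 at [455.9 242.  133.8] [ 1.7965e+02 -1.6000e-01  9.0480e+01] turn rad -0.0003 shift mm [-381.5  191.8   23.8] open 60.0 q [ 25. -11. 110.  -0.  81.  25.]
```

```bash
python3 -m creep '{"translation":[[-0.0318,0.016,0],[-0.0318,0.016,0],[-0.0318,0.016,0],[-0.0318,0.016,0],[-0.0318,0.016,0],[-0.0318,0.016,0],[-0.0318,0.016,0],[-0.0318,0.016,0],[-0.0318,0.016,0],[-0.0318,0.016,0],[-0.0318,0.016,0],[-0.0318,0.016,0]],"turn":[0,0,0,0,0,0,0,0,0,0,0,0]}';  python3 -m creep '{"translation":[[0,0,0.015],[0,0,0.01],[0,0,0]],"turn":[0,0,0]}'; python3 plan.py 651 -137.8 26 90.5;  python3 - <<'E'
from fos import *
I={}
for n in("top","scene"):
    p,d=eyes.get_image(n); cv2.imwrite(f"pics/{n}4.png",p[:,:,::-1]); I[n]=p[:,:,::-1].copy()
A,c,m=fossil(I["top"],"top",(239,266),7)
q=plane("top",contour(m),.042)[:,:2].astype(np.float32)*1000
print(A,cv2.minEnclosingCircle(q))
t=I["top"][150:300,200:450];s=I["scene"][90:250,230:430]
cv2.imwrite("pics/v4.png",np.hstack([cv2.resize(t,(450,270),interpolation=2),cv2.resize(s,(338,270),interpolation=2)]))
E
```

```text
t: 15.02
ee_pos: [0.6507, -0.1402, 0.1287]
ee_rot: [180.0, 0.0, 90.6]
contact_force: [0.3, 0.2, 0.6]
opening: 0.0599
gripper_force: 0.0
t: 15.27
ee_pos: [0.6489, -0.1381, 0.1006]
ee_rot: [-179.8, -0.1, 90.6]
contact_force: [-0.0, -0.2, -0.5]
opening: 0.0596
gripper_force: 0.0
t 15.27 at [ 648.9 -138.1  100.6] [-1.7979e+02 -7.0000e-02  9.0550e+01] turn rad 0.0009 shift mm [ 0.2  2.1 74.6] open 59.6 q [-14.   9.  93.   0.  78. -15.]
359 ((455.8498840332031, 240.93540954589844), 29.071569442749023)
```

View pics/v4.png

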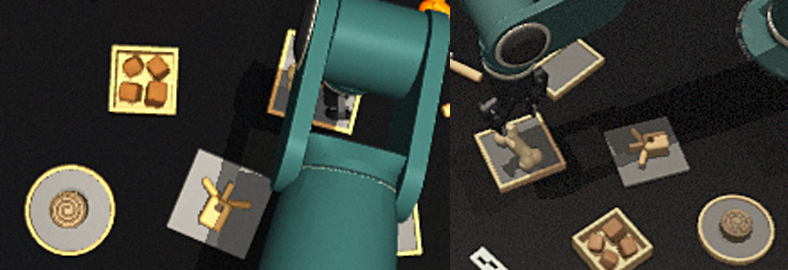

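The ammonite is centred in the round tray, within about 2 mm, and the gripper is over the bone. I'll descend and grip.

```bash
python3 -m creep '{"translation":[[0,0.001,0.015],[0,0.001,0.02],[0,0,0.018],[0,0,0.012],[0,0,0.008],[0,0,0.004],[0,0,0]],"turn":[0,0,0,0,0,0,0]}'; python3 plan.py 651 -137.8 25 90.5; python3 -m creep '{"translation":[[0,0,0],[0,0,0],[0,0,0],[0,0,0],[0,0,0],[0,0,0],[0,0,0]],"turn":[0,0,0,0,0,0,0]}' 0; python3 plan.py 651 -137.8 25 90.5
```

```text
t: 15.95
ee_pos: [0.652, -0.1381, 0.0259]
ee_rot: [-180.0, -0.0, 90.6]
contact_force: [0.1, -0.2, 0.7]
opening: 0.0602
gripper_force: 0.0
t 15.95 at [ 652.  -138.1   25.9] [-1.7997e+02 -1.0000e-02  9.0590e+01] turn rad 0.0016 shift mm [ 0.3 -1.   0.9] open 60.2 q [-14.  13.  96.  -0.  71. -15.]
t: 16.53
ee_pos: [0.6527, -0.1386, 0.0275]
ee_rot: [179.9, 0.0, 90.6]
contact_force: [-0.1, 0.2, 7.1]
opening: 0.024
gripper_force: 58.9
t 16.53 at [ 652.7 -138.6   27.5] [1.799e+02 3.000e-02 9.057e+01] turn rad 0.0012 shift mm [ 0.8 -1.7  2.5] open 24.0 q [-14.  13.  96.   0.  71. -15.]
```

```bash
python3 -m creep '{"translation":[[0,0,-0.004],[0,0,-0.01],[0,0,-0.015],[0,0,-0.02],[0,0,-0.02],[0,0,-0.015],[0,0,0]],"turn":[0,0,0,0,0,0,0]}';  python3 -m creep '{"translation":[[0,0,0],[0,0,0],[0,0,0],[0,0,0],[0,0,0],[0,0,0],[0,0,0],[0,0,0],[0,0,0],[0,0,0],[0,0,0],[0,0,0]],"turn":[-0.06,-0.117,-0.117,-0.117,-0.117,-0.117,-0.117,-0.117,-0.117,-0.117,-0.117,-0.117]}';  python3 -m creep '{"translation":[[0,0,0],[0,0,0],[0,0,0],[0,0,0]],"turn":[-0.117,-0.117,-0.063,0]}'; python3 plan.py 455.2 -241.5 112 184.8
```

```text
t: 17.12
ee_pos: [0.6535, -0.1388, 0.1152]
ee_rot: [179.7, 0.1, 90.6]
contact_force: [0.4, -0.0, -1.0]
opening: 0.0241
gripper_force: 59.0
t: 18.12
ee_pos: [0.6518, -0.1383, 0.1095]
ee_rot: [180.0, -0.1, 168.1]
contact_force: [0.3, 0.1, -2.4]
opening: 0.0237
gripper_force: 59.0
t: 18.45
ee_pos: [0.6518, -0.1384, 0.1096]
ee_rot: [180.0, -0.1, -175.0]
contact_force: [0.9, 0.2, -2.0]
opening: 0.0238
gripper_force: 59.0
t 18.45 at [ 651.8 -138.4  109.6] [ 1.7998e+02 -5.0000e-02 -1.7505e+02] turn rad 0.0027 shift mm [204.6 -86.3  -2.4] open 23.8 q [ -14.    9.   92.   -0.   79. -109.]
```

```bash
python3 -m creep '{"translation":[[0.0146,-0.00616,0],[0.0292,-0.01233,0],[0.0292,-0.01233,0],[0.0292,-0.01233,0],[0.0292,-0.01233,0],[0.0292,-0.01233,0],[0.0292,-0.01233,0],[0.0148,-0.00616,0],[0,0,0],[0,0,0]],"turn":[0.0027,0,0,0,0,0,0,0,0,0]}'; python3 plan.py 455.2 -241.5 29 184.8;  python3 - <<'E'
from h import *
p,d=eyes.get_image("scene"); cv2.imwrite("pics/scene5.png",p[:,:,::-1])
s=cv2.imread("pics/scene5.png")[80:210,220:380]
cv2.imwrite("pics/v5.png",cv2.resize(s,(640,520),interpolation=2))
E
```

```text
t: 19.28
ee_pos: [0.4546, -0.2412, 0.1103]
ee_rot: [-180.0, 0.0, -175.6]
contact_force: [0.7, 0.7, -0.7]
opening: 0.0238
gripper_force: 59.1
t 19.28 at [ 454.6 -241.2  110.3] [-1.7999e+02  2.0000e-02 -1.7560e+02] turn rad -0.0069 shift mm [-0.5 -0.3 81.3] open 23.8 q [ -31.  -10.  111.    0.   79. -125.]
```

View pics/v5.png

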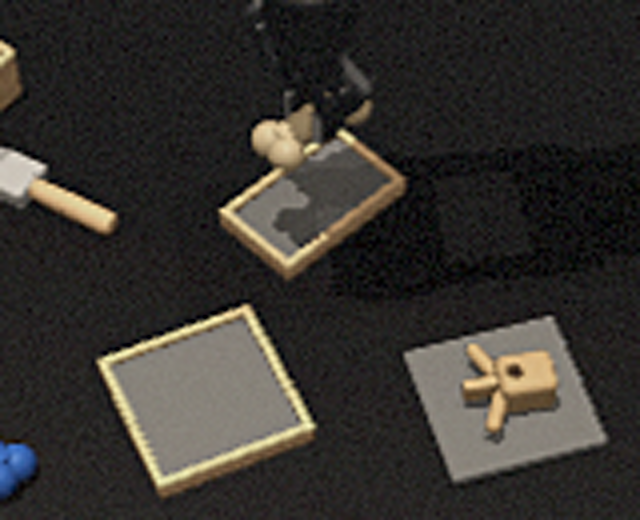

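The bone hangs level above the long tray and aligned with it, at (310,130) in the crop. I'll lower it.

```bash
python3 -m creep '{"translation":[[-0.0003,-0.0003,0.015],[0,0,0.02],[0,0,0.02],[0,0,0.012],[0,0,0.008],[0,0,0.003],[0,0,0]],"turn":[-0.006,0,0,0,0,0,0]}';  python3 -m creep '{"translation":[[0,0,0.001],[0,0,0.001],[0,0,0]],"turn":[0,0,0]}'; python3 plan.py 455.2 -241.5 27.5 184.8
```

```text
t: 19.92
ee_pos: [0.4557, -0.241, 0.0321]
ee_rot: [180.0, -0.0, -175.0]
contact_force: [-0.4, -0.4, -1.6]
opening: 0.0239
gripper_force: 59.1
t: 20.17
ee_pos: [0.4557, -0.2413, 0.0309]
ee_rot: [-180.0, 0.0, -175.0]
contact_force: [0.3, -0.8, -2.5]
opening: 0.024
gripper_force: 59.1
t 20.17 at [ 455.7 -241.3   30.9] [-1.7997e+02  4.0000e-02 -1.7505e+02] turn rad 0.0027 shift mm [ 0.6 -0.1  3.4] open 24.0 q [ -31.   -5.  115.    0.   71. -126.]
```

```bash
python3 -m creep '{"translation":[[0,0,0.001],[0,0,0.001],[0,0,0]],"turn":[0,0,0]}';  python3 -m creep '{"translation":[[0,0,0.001],[0,0,0]],"turn":[0,0]}'; python3 -m creep '{"translation":[[0,0,0.0007],[0,0,0]],"turn":[0,0]}'
```

```text
t: 20.42
ee_pos: [0.4554, -0.2412, 0.0283]
ee_rot: [-180.0, 0.0, -175.0]
contact_force: [-0.4, 0.2, -2.8]
opening: 0.0239
gripper_force: 59.1
t: 20.58
ee_pos: [0.4556, -0.2413, 0.0276]
ee_rot: [-180.0, 0.0, -175.0]
contact_force: [-1.2, 0.5, 1.5]
opening: 0.0238
gripper_force: 59.7
t: 20.75
ee_pos: [0.4556, -0.2413, 0.0275]
ee_rot: [-180.0, 0.0, -175.0]
contact_force: [-5.0, 1.6, 10.5]
opening: 0.0241
gripper_force: 60.5
```

```bash
python3 -m creep '{"translation":[[0,0,-0.0006],[0,0,0],[0,0,0],[0,0,0]],"turn":[0,0,0,0]}' 0.038; python3 -m creep '{"translation":[[0,0,-0.005],[0,0,-0.015],[0,0,-0.025],[0,0,-0.035],[0,0,-0.02],[0,0,0],[0,0,0],[0,0,0],[0,0,0],[0,0,0],[0,0,0]],"turn":[0,0,0,0,0,0.115,0.115,0.115,0.115,0.115,0]}' ; python3 plan.py 447.2 22.7 120 152;python3 - <<'E'
from fos import *
I={}
for n in("top","scene"):
    p,d=eyes.get_image(n); cv2.imwrite(f"pics/{n}6.png",p[:,:,::-1]); I[n]=p[:,:,::-1].copy()
A,c,m=fossil(I["top"],"top",(323,263),5)
Q=plane("top",contour(m),.046)[:,:2]*1000
print(A)
for yaw in(-26,-28,-30):
    a=np.radians(yaw);X=Q@[np.cos(a),np.sin(a)];Y=Q@[-np.sin(a),np.cos(a)]
    x0=(X.min()+X.max())/2-14;b=X<X.min()+30
    y1=(Y.min()+Y.max())/2;y2=(Y[b].min()+Y[b].max())/2
    R=np.array([[np.cos(a),-np.sin(a)],[np.sin(a),np.cos(a)]])
    print(yaw,'blk w',np.ptp(Y[b]),'o(arms)',R@[x0,y1],'o(blk)',R@[x0,y2])
E
```

```text
t: 21.08
ee_pos: [0.4554, -0.2412, 0.0271]
ee_rot: [180.0, -0.0, -175.0]
contact_force: [0.2, 0.0, 0.5]
opening: 0.0378
gripper_force: 0.0
t: 22.0
ee_pos: [0.4555, -0.2412, 0.1275]
ee_rot: [180.0, 0.0, 151.7]
contact_force: [-0.0, -0.3, 0.3]
opening: 0.0385
gripper_force: 0.0
t 22.0 at [ 455.5 -241.2  127.5] [1.8000e+02 1.0000e-02 1.5167e+02] turn rad -0.0057 shift mm [131.2 229.1   7.5] open 38.5 q [-31. -11. 110.   0.  81. -92.]
415
-26 blk w 39.3288328533518 o(arms) [449.29348245  20.51556024] o(blk) [450.24148709  22.45925778]
-28 blk w 39.01742621399231 o(arms) [449.9669904   21.50396915] o(blk) [450.31627335  22.16087484]
-30 blk w 38.785454947638954 o(arms) [450.58151431  22.51590313] o(blk) [450.24006315  21.92449238]
```

```bash
python3 -m creep '{"translation":[[0.0164,0.0286,0],[0.0164,0.0286,0],[0.0164,0.0286,0],[0.0164,0.0286,0],[0.0164,0.0286,0],[0.0164,0.0286,0],[0.0164,0.0286,0],[0.0164,0.0286,0],[0,0,0.01],[0,0,0.01],[0,0,0]],"turn":[-0.0057,0,0,0,0,0,0,0,0,0,0]}' 0.08; python3 plan.py 447.2 22.7 29 152
```

```text
t: 23.02
ee_pos: [0.4448, 0.0223, 0.1051]
ee_rot: [-179.9, -0.1, 152.5]
contact_force: [-0.3, -1.0, -0.1]
opening: 0.0799
gripper_force: 0.0
t 23.02 at [444.8  22.3 105.1] [-1.7992e+02 -1.2000e-01  1.5252e+02] turn rad 0.0091 shift mm [-1.9  1.5 76.1] open 79.9 q [ -0. -19. 119.  -0.  80. -63.]
```

```bash
python3 -m creep '{"translation":[[-0.001,0.001,0.015],[0,0,0.02],[0,0,0.018],[0,0,0.012],[0,0,0.007],[0,0,0.003],[0,0,0]],"turn":[0.009,0,0,0,0,0,0]}'; python3 plan.py 447.2 22.7 29 152;  python3 -m creep '{"translation":[[0,0,0],[0,0,0],[0,0,0],[0,0,0],[0,0,0],[0,0,0],[0,0,0]],"turn":[0,0,0,0,0,0,0]}' 0;python3 -m creep '{"translation":[[0,0,-0.004],[0,0,-0.01],[0,0,-0.015],[0,0,-0.02],[0,0,-0.02],[0,0,-0.02],[0,0,-0.01],[0,0,0]],"turn":[0,0,0,0,0,0,0,0]}'; python3 plan.py 647.4 -136.4 120 165.4
```

```text
t: 23.6
ee_pos: [0.447, 0.0224, 0.0321]
ee_rot: [-180.0, -0.0, 151.8]
contact_force: [0.3, -0.2, 0.1]
opening: 0.0802
gripper_force: 0.0
t 23.6 at [447.   22.4  32.1] [-1.7998e+02 -3.0000e-02  1.5181e+02] turn rad -0.0034 shift mm [-0.   0.3  3.1] open 80.2 q [ -0. -15. 123.  -0.  72. -62.]
t: 24.18
ee_pos: [0.4475, 0.0228, 0.0332]
ee_rot: [180.0, 0.1, 151.8]
contact_force: [-1.5, -0.6, 5.9]
opening: 0.037
gripper_force: 61.0
t: 24.85
ee_pos: [0.4479, 0.0228, 0.1339]
ee_rot: [179.9, 0.2, 151.8]
contact_force: [-0.1, 0.7, -0.6]
opening: 0.0367
gripper_force: 60.0
t 24.85 at [447.9  22.8 133.9] [179.9    0.19 151.83] turn rad -0.2369 shift mm [-233.2 -103.8   13.9] open 36.7 q [ -0. -20. 117.   0.  83. -62.]
```

```bash
python3 -m creep '{"translation":[[0,0,0],[0,0,0],[-0.0145,-0.0065,0],[-0.029,-0.013,0],[-0.029,-0.013,0],[-0.029,-0.013,0],[-0.029,-0.013,0],[-0.029,-0.013,0],[-0.029,-0.013,0],[-0.029,-0.013,0],[-0.0145,-0.0065,0],[0,0,0]],"turn":[-0.1185,-0.1185,0,0,0,0,0,0,0,0,0,0]}';  python3 -m creep '{"translation":[[0,0,0.01],[0,0,0.01],[0,0,0],[0,0,0]],"turn":[0,0,0,0]}';python3 plan.py 646.5 -136.6 33.2 165.4; python3 - <<'E'
from h import *
p,d=eyes.get_image("scene"); cv2.imwrite("pics/scene7.png",p[:,:,::-1])
s=cv2.imread("pics/scene7.png")[80:230,220:400]
cv2.imwrite("pics/v7.png",cv2.resize(s,(648,540),interpolation=2))
E
```

```text
t: 25.85
ee_pos: [0.6465, -0.1382, 0.1289]
ee_rot: [-180.0, -0.1, 165.3]
contact_force: [-0.1, -0.1, -1.0]
opening: 0.037
gripper_force: 60.0
t: 26.18
ee_pos: [0.6443, -0.1356, 0.1099]
ee_rot: [180.0, -0.1, 165.4]
contact_force: [0.8, -0.3, -1.0]
opening: 0.0367
gripper_force: 60.0
t 26.18 at [ 644.3 -135.6  109.9] [ 1.8000e+02 -1.1000e-01  1.6543e+02] turn rad 0.0006 shift mm [-2.4 -0.4 76.7] open 36.7 q [-14.   8.  93.   0.  79. -90.]
```

View pics/v7.png

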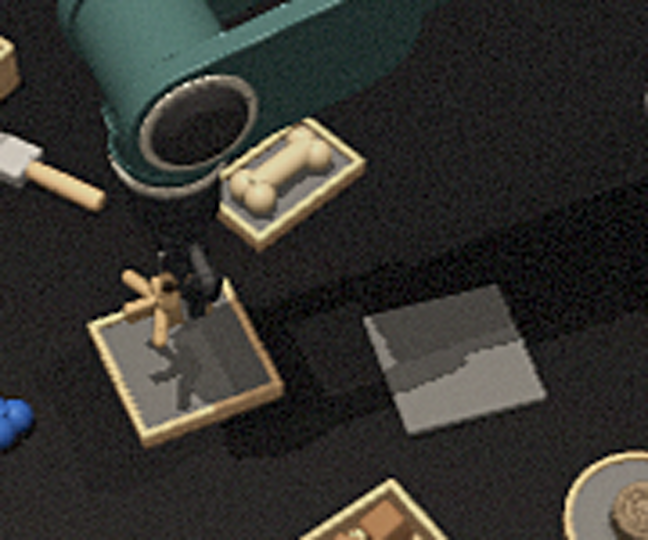

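The bone lies along the long tray, and the vertebra hangs over the square tray at (165,300). I'll lower it.

```bash
python3 -m creep '{"translation":[[-0.001,0,0.015],[0,0,0.02],[0,0,0.018],[0,0,0.012],[0,0,0.006],[0,0,0],[0,0,0]],"turn":[0,0,0,0,0,0,0]}';python3 plan.py 646.5 -136.6 33.2 165.4;python3 -m creep '{"translation":[[0,0,0.001],[0,0,0.001],[0,0,0]],"turn":[0,0,0]}'
```

```text
t: 26.82
ee_pos: [0.6465, -0.1366, 0.0406]
ee_rot: [180.0, 0.0, 165.4]
contact_force: [0.0, -0.2, -0.9]
opening: 0.0369
gripper_force: 60.0
t 26.82 at [ 646.5 -136.6   40.6] [1.800e+02 2.000e-02 1.654e+02] turn rad 0.0 shift mm [-0.   0.   7.4] open 36.9 q [-14.  12.  96.  -0.  72. -90.]
t: 27.07
ee_pos: [0.6466, -0.1367, 0.0388]
ee_rot: [-180.0, 0.1, 165.4]
contact_force: [-0.3, 0.3, -0.9]
opening: 0.0369
gripper_force: 60.0
```

```bash
python3 -m creep '{"translation":[[0,0,0.0015],[0,0,0.0015],[0,0,0.001],[0,0,0]],"turn":[0,0,0,0]}';python3 -m creep '{"translation":[[0,0,0.001],[0,0,0]],"turn":[0,0]}';python3 -m creep '{"translation":[[0,0,0.001],[0,0,0]],"turn":[0,0]}'
```

```text
t: 27.4
ee_pos: [0.6461, -0.1365, 0.0339]
ee_rot: [180.0, -0.0, 165.4]
contact_force: [-0.3, -0.1, -1.2]
opening: 0.037
gripper_force: 60.0
t: 27.57
ee_pos: [0.6463, -0.1366, 0.0333]
ee_rot: [-180.0, 0.0, 165.4]
contact_force: [-0.0, -0.5, -1.0]
opening: 0.0368
gripper_force: 60.0
t: 27.73
ee_pos: [0.6464, -0.1366, 0.0332]
ee_rot: [-180.0, 0.0, 165.4]
contact_force: [-6.7, 1.4, 9.5]
opening: 0.0365
gripper_force: 61.2
```

Contact came at the expected height. I'll release, rise, move clear and check.

```bash
python3 -m creep '{"translation":[[0,0,-0.0007],[0,0,0],[0,0,0],[0,0,0],[0,0,0]],"turn":[0,0,0,0,0]}' 0.07; python3 -m creep '{"translation":[[0,0,-0.005],[0,0,-0.015],[0,0,-0.025],[0,0,-0.035],[0,0,-0.035],[0,0,-0.035],[0.01,-0.03,-0.01],[0.01,-0.035,0],[0.01,-0.035,0],[0.01,-0.035,0],[0.01,-0.035,0],[0.01,-0.035,0]],"turn":[0,0,0,0,0,0,0,0,0,0,0,0]}';python3 -m creep '{"translation":[[0.01,-0.035,0],[0.01,-0.035,0],[0.01,-0.035,0],[0.01,-0.035,0],[0.01,-0.035,0],[0,0,0]],"turn":[0,0,0,0,0,0]}'; python3 - <<'E'
from fos import *
I={}
for n in("top","scene"):
    p,d=eyes.get_image(n); cv2.imwrite(f"pics/{n}8.png",p[:,:,::-1]); I[n]=p[:,:,::-1].copy()
for k,s,z in(('vert',(377,195),.046),('bone',(417,267),.030),('amm',(239,266),.042)):
    A,c,m=fossil(I["top"],"top",s,7); q=plane("top",contour(m),z)[:,:2].astype(np.float32)*1000
    print(k,A,cv2.minAreaRect(q),cv2.minEnclosingCircle(q))
t=I["top"];cv2.imwrite("pics/v8.png",np.hstack([cv2.resize(t[100:320,180:480],(480,352),interpolation=2),cv2.resize(I["scene"][80:300,220:440],(320,352),interpolation=2)]))
E
```

```text
t: 28.15
ee_pos: [0.6462, -0.1366, 0.0328]
ee_rot: [-180.0, -0.0, 165.4]
contact_force: [0.3, -0.3, -0.1]
opening: 0.07
gripper_force: 0.0
t: 29.15
ee_pos: [0.5354, -0.3211, 0.1947]
ee_rot: [-180.0, 0.1, 165.4]
contact_force: [0.5, -0.4, -0.0]
opening: 0.0699
gripper_force: 0.0
t: 29.65
ee_pos: [0.4409, -0.4809, 0.1943]
ee_rot: [-179.9, 0.0, 165.2]
contact_force: [0.2, -0.1, -0.1]
opening: 0.0697
gripper_force: 0.0
vert 400 ((660.0475463867188, -144.41351318359375), (75.58627319335938, 77.05175018310547), 4.305105686187744) ((664.7062377929688, -139.3791961669922), 43.584102630615234)
bone 498 ((455.5707702636719, -240.36573791503906), (104.69208526611328, 49.647300720214844), 5.157662391662598) ((455.4277038574219, -241.0374755859375), 53.498565673828125)
amm 361 ((455.1487731933594, 240.31886291503906), (52.94554138183594, 56.248802185058594), 0.18345297873020172) ((455.208740234375, 240.24160766601562), 29.17862892150879)
```

View pics/v8.png

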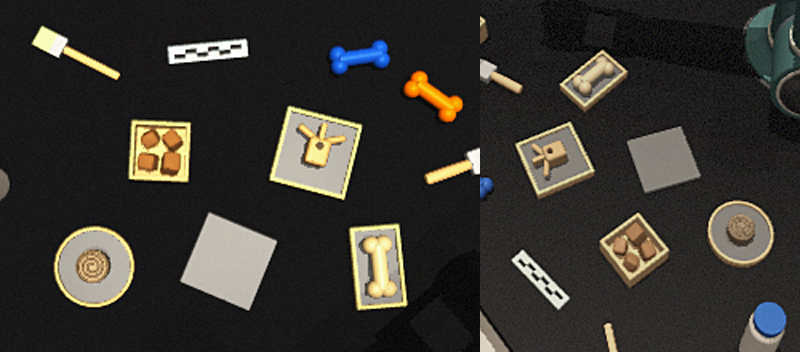

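The picture shows each fossil centred in its own tray, the pad empty, and the rubble box, bottle and brush undisturbed.

```bash
python3 -c "from station import ctrl; print(ctrl.job_done())"
```

```text
the job is handed in; nothing more can be done
None
```

All three fossils were set down gently in their own trays, with the bone and ammonite measured within about 2 mm of centre and the vertebra centred by eye. The job was handed in at about 30 s of the 99 s allowed, and no verdict was shown.

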